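Receive the vase tray off the hallway parcel track

ROBOT

A 6-joint arm with a two-finger parallel gripper is mounted at the origin on the work surface. World frame = base frame: x ahead of the robot, y to its left, z up, the work surface at z = 0. Lengths are in m, angles in rad, forces in N, time in s.
With the tool pointing down it reaches from about 0.25 to 0.85 m from the base axis. Payload 12.5 kg.
Tool frame: the origin (TCP) lies at the very end of the fingers, on their centre line; the grasp point (between the pads) lies 19 mm behind it (arm.tcp_to_grasp is the distance from the TCP to the grasp point, in m); z points along the fingers, y is the line along which they close (so a half turn about z gives the same grasp; the last joint's range is limited). The gripper opens to 93 mm and grips with 3 to 60 N. Pads are 15 mm wide; open, the fingers measure 128 mm over their backs; the gripper's body (75 mm by 188 mm) begins 65 mm behind the grasp point.
Start: joints at [-1.251, 0.351, 1.652, -0, 1.139, -0.085], TCP at [0.217, -0.506, 0.219] pointing down, gripper open.
Joint ranges: [-2.75, 2.75], [-0.79, 2.1], [0.01, 2.65], [-1.57, 4.71], [0.07, 3.14], [-2.87, 2.87]. Speed limits (rad/s): [2.22, 2.22, 2.79, 3.14, 3.14, 3.14].

INTERFACE

Orientations are given as a rotation vector (axis times angle).
In Python, from station import sensors, imaging, arm gives the robot as it stands. The module is installed in compiled form; this text tells all that it offers.
- The arm moves only by the tool play_rows, never from a script. Its argument "targets" is a list of rows, each an object with "linear": the shift along the world's x, y, z in mm, a list of three; "delta_rot": the turn, a rotation vector about the world's x, y, z in degrees, a list of three. A call has 1 to 5 rows; each row is the pose to reach, as a shift and turn from the pose commanded when the call began; what a row does not reach only later rows make up. A row lasts 1/8 s, in which the tool goes at most 62.5 mm and 10.7 degrees, less where a joint would pass 70% of its speed; a pose out of reach is approached as far as the arm can. A call with a gripper value outside its range is refused whole. "gripper" is the finger opening in mm, from 0 to 93, set as the call begins (left out, the last holds). The fingers move at their own pace and stop on an object; "squeeze" is the grip in N (left out, the last holds). Time passes only in rows, so rows that repeat a pose let the fingers close. It gives the time, the measured TCP pose, the force, the opening and the grip force at its end, in the units of the state.
- sensors.get_state(): the state, without advancing time (a new reading comes with each control period).
- imaging.read_camera(name): name is "scene" or "side" or "wrist"; returns the picture (384x512x3 uint8, red, green, blue); there is no depth.
- imaging.camera_model(name): a dict with "K" (3x3 intrinsics, pixels), "R" (3x3) and "t" (3): a world point X has camera coordinates R X + t. Camera axes: x right, y down, z forward; pixel columns grow to the right and rows downward; lengths in m; the calibration is good to about 2 mm. The wrist camera is an equidistant fisheye: a pixel r from the principal point sees the ray r / f radians off the axis. A picture is of the moment at which its call begins: read the wrist's pose just before it. camera_model takes no time and is no camera call; for the wrist camera it gives the pose at the moment of the call.
- arm.close_job(): hands the job in; it is judged then, once.
The state is a dict: "time": time; "joints": joint angles; "joint_velocities": joint speeds; "joint_efforts": joint torques, N m; "tool_pos": TCP position; "ee_rot": TCP orientation; "force": force on the tool from outside, world axes, zero at the start; "moment": the same for the moment, N m; "gripper_width": finger opening in m; "grip_force": force on a finger pad.
Only numpy, scipy, OpenCV 4.12 (cv2) and the standard library are available. Lean on these libraries where they do the work, as an engineer would, in place of code of your own. Each camera call takes 0.05 s, during which the arm holds its last target. There are 200 camera calls.

TASK

Press the brass release button at the head of the sloping parcel track and take your hand away so that the tray, with the bud vase standing in it, rolls down on its own. Meet it gently with your hand in front of its rubber bumper, going along with it, and bring it to a stand before it gets to the end stop; then ease it down onto the end stop and take your hand away. The tray must not bang into your hand or the stop, the vase must stay standing, and everything else on the shelf stays where it is.

Things in the scene. Friction and masses are not known exactly. Their poses are not given: they have to be found in the camera images.
- track: fixed aluminium roller track, 780 mm long, 240 mm wide, place and yaw vary. Origin on the shelf under its middle, frame level: z up, +y uphill along it to the head block (84 mm wide, at y = 318 to 382 mm), x across. The roller plane is 75 mm above the shelf over the origin and falls 2 degrees towards -y. The side channels rise 12 mm, the head block 50 mm above the roller plane
- end_stop (a point): the point where tray_front is when the tray rests fully on the end stop (local y = -357 mm of the track). The stop itself, a steel cross bar with two rubber buffers near local y = -341 to -375 mm, reaches only 22 mm above the roller plane and meets the tray's base; above it the way is open, so fingertips kept 30 mm or more above the roller plane in front of the tray are not squeezed
- button_top (a point): middle of the top of the brass release button, a round cap of 32 mm diameter on the head block, about 155 mm above the shelf. It yields 12 mm downwards against a spring (2 N at first, about 4.4 N fully down) and springs back when let go. From about 9 mm down the steel catch tongue frees the tray; keep it down until the tray has run 20 mm, or it may be caught again
- tray: wooden tray on the rollers, 180 mm long, 170 mm wide, 68 mm high, guided so that it only runs 450 mm down the track. Origin on the roller plane below tray_front, +y uphill along the slope. 0.80 kg, with the vase 0.92 kg (hidden, +-15 %). Resistance 0.06 N plus 1.4 N per m/s (brake rollers): left alone it nears 0.15 to 0.21 m/s, time constant 0.65 s, and hits the stop about 3 s after release
- tray_front (a point): middle of the upper edge of the downhill face of the tray's rubber bumper, 63 mm above the roller plane; starts 450 mm uphill of end_stop. The bumper strip, 150 mm wide, from 17 to 63 mm above the roller plane, is where the fingertips meet it; it gives up to 8 mm (1.5 N per mm). Meeting with more than about 0.09 m/s difference is a bang (over 3.5 N, as is gripping the tray)
- vase: white ceramic bud vase, 96 mm high, 44 mm largest diameter, foot 38 mm, 0.12 kg, standing loose near the middle of the tray (its top about 104 mm above the roller plane). Origin at the centre of its underside, z up its axis
- doorbell: round brass doorbell plate with a small white push, 72 mm diameter, 15 mm high, lying loose on the shelf; not part of the job. Origin at the centre of its underside
- lock_cylinder: steel lock cylinder, 62 mm long, 17 mm high, lying loose; not part of the job. Origin under its middle
- parcel_key: navy plastic parcel key, 79 mm long, 8 mm thick, lying loose; not part of the job. Origin near its middle, on the shelf
- river_stone: smooth grey river stone, 80 mm across, 32 mm high, loose; not part of the job. Origin at the centre of its underside
- shoe_tree: cedar shoe tree block with a steel knob, about 165 mm long, 62 mm wide, 40 mm high, loose; not part of the job. Origin on its underside
- parcel: cardboard parcel 150 x 110 x 60 mm, loose on the shelf; not part of the job. Origin at the centre of its underside
- key_dish: blue ceramic key dish, 124 mm across, 24 mm high, loose; not part of the job. Origin at the centre of its underside
Mind the look-alikes: they are no part of the job. Several things have the shape of the vase; the one meant has the colours described above.

How it is judged:
On the way, in this order (a step that is already met when the one before it is completed fails the run):
1. released by the button, the tray rolls down on its own, untouched, by 60 mm and more (y of tray_front in the frame of track below 0.035 m and linear speed of tray above 0.06 m/s and contact force between each of the fingers, the arm and tray below 0.1 N), for 0.1 s.
2. the tray is brought to a stand by the hand (under 0.03 m/s for 0.3 s) at least 20 mm before the end stop (y of tray_front in the frame of track above -0.337 m and linear speed of tray below 0.03 m/s), for 0.3 s.
At the end, for the whole second after the job is handed in: the tray rests against the end stop (within 10 mm), the vase stands upright in it, all is at rest and the hand is away (y of tray_front in the frame of track below -0.347 m and linear speed of tray below 0.01 m/s and angle between vase's own z axis and vertical below 0.2 rad and z of vase in the frame of tray between -0.01 and 0.03 m); the robot touches nothing.
It fails at once if the tray bangs into the hand (more than 3.5 N) (contact force between any of the fingers, the arm and tray above 3.5 N).
It fails at once if the tray bangs into the end stop (faster than 0.1 m/s over the last 15 mm) (y of tray_front in the frame of track below -0.342 m and linear speed of tray above 0.1 m/s).
It fails at once if the vase is knocked over (angle between vase's own z axis and vertical above 0.4 rad).
It fails at once if another thing on the shelf is disturbed (distance of any of doorbell, lock_cylinder, parcel_key, river_stone, shoe_tree, parcel, key_dish from where it was at the start of the episode above 0.03 m).
It also fails if it takes over 35 s, if anything falls off the work surface, if the arm or the gripper's body presses on something with over 40 N, if the wrist force passes 120 N, or if a joint passes its speed limit or range.

## Working session

There is one attempt and no reset: what is moved stays moved. The work goes in short steps, Python scripts to look and compute and a tool call to move; the robot and the scene stay as the last step left them, time stands still between calls to the robot, and variables do not carry over. Pictures are saved under pics/ and viewed, at most 10 in all, crops included, and the job is handed in when it is done.

Besides the shell and the picture viewer there is one more tool, called by a JSON object that holds its "method" and its "body". play_rows: Moves the arm, as the interface text tells. Its arguments: {"type":"object","properties":{"targets":{"type":"array"},"gripper":{"type":"number"},"squeeze":{"type":"number"}},"required":["targets"]}

```bash
mkdir -p pics; python3 - <<'E'
from station import sensors, imaging, arm
import cv2,numpy as np
ims=[imaging.read_camera(n) for n in("scene","side")]
for n,i in zip(("scene","side"),ims):
    cv2.imwrite(f"pics/{n}0.png",i[:,:,::-1]); m=imaging.camera_model(n); print(n,m)
    cv2.imwrite(f"pics/{n}big.png",cv2.resize(i[:,:,::-1],(800,600),interpolation=cv2.INTER_CUBIC))
print(sensors.get_state())
E
```

```text
scene {'K': array([[410.95930048,   0.        , 251.0266175 ],
       [  0.        , 410.95930048, 192.96445738],
       [  0.        ,   0.        ,   1.        ]]), 'R': array([[-0.69520313,  0.71856475,  0.01890259],
       [ 0.36391708,  0.37451986, -0.85281841],
       [-0.61988463, -0.58600306, -0.52186536]]), 't': array([ 0.37836945, -0.08583062,  1.81575981])}
side {'K': array([[411.03225847,   0.        , 258.28491544],
       [  0.        , 411.03225847, 198.23024587],
       [  0.        ,   0.        ,   1.        ]]), 'R': array([[-0.71245751, -0.70169975, -0.0046641 ],
       [-0.49768917,  0.50998258, -0.70158624],
       [ 0.4946815 , -0.49752912, -0.71256929]]), 't': array([0.39487294, 0.3479002 , 1.32058281])}
{'time': 0.1, 'joints': array([-1.25063501e+00,  3.51146119e-01,  1.65235072e+00, -1.95967910e-05,
        1.13902901e+00, -8.45916011e-02]), 'joint_velocities': array([ 0.00124994, -0.0017879 , -0.00168881, -0.00043251,  0.00075524,
       -0.00021334]), 'joint_efforts': array([-8.49400731e-04, -4.98029566e+01, -2.85705471e+01,  6.99342205e-02,
        2.38386600e-02, -4.70605835e-05]), 'tool_pos': array([ 0.21651822, -0.50527732,  0.21817865]), 'ee_rot': array([-3.07656966e+00, -6.31280156e-01,  1.99957627e-04]), 'force': array([-0.54514668, -0.41015915,  0.17485202]), 'moment': array([-0.02782409,  0.02067987,  0.04529827]), 'grip_force': 0.0, 'gripper_width': 0.09311446382045865}
```

View pics/scenebig.png

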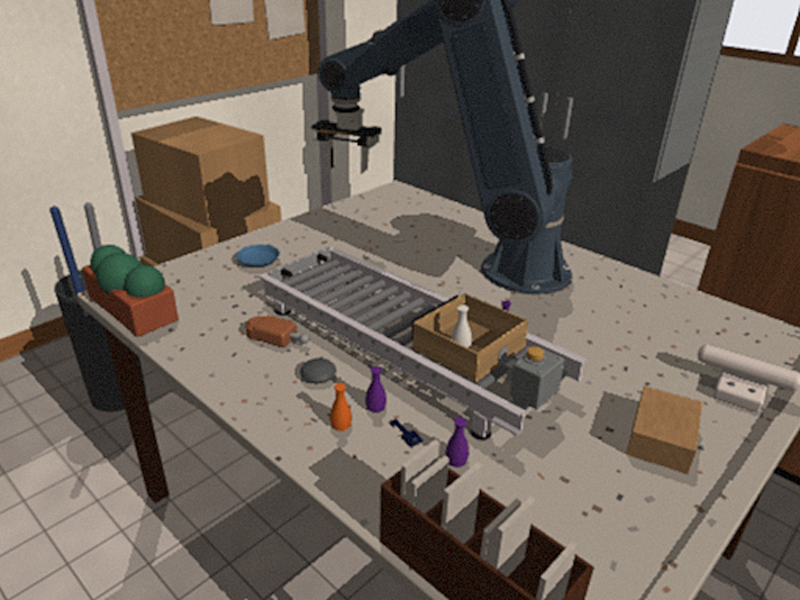

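View pics/sidebig.png

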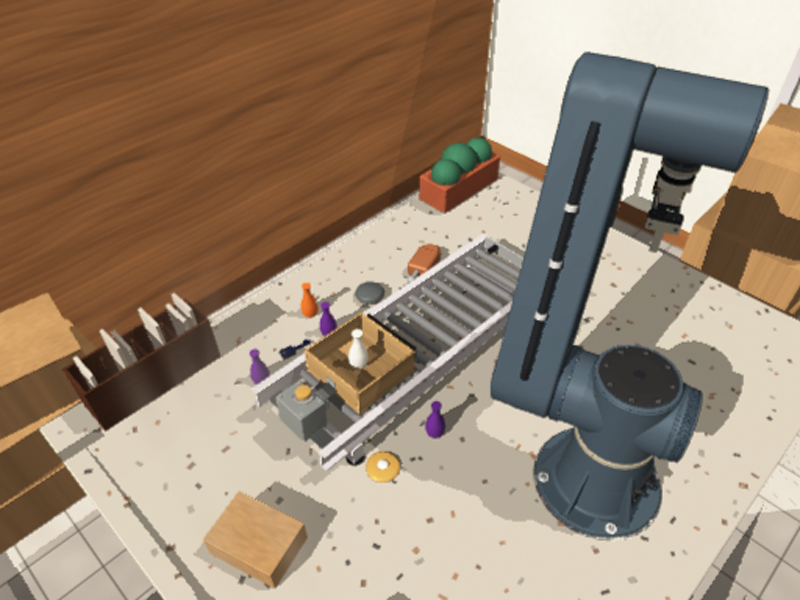

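The scene view shows the button at (535,352) and the track's corners at (265,278), (330,252), (580,362) and (523,413). The side view shows the button at (304,392) and the channel's head ends at (258,398) and (325,460). All of these are 800-px coordinates.

```bash
cat > h.py <<'E'
import numpy as np,cv2
from station import imaging
def ray(n,p):
    m=imaging.camera_model(n);d=m["R"].T@np.linalg.solve(m["K"],[p[0],p[1],1.]);return -m["R"].T@m["t"],d
def onz(n,p,z):
    c,d=ray(n,p);return c+d*(z-c[2])/d[2]
def tri(a,b):
    A=np.zeros((3,3));B=np.zeros(3)
    for n,p in(("scene",a),("side",b)):
        c,d=ray(n,p);d/=np.linalg.norm(d);P=np.eye(3)-np.outer(d,d);A+=P;B+=P@c
    return np.linalg.solve(A,B)
def px(n,X):
    m=imaging.camera_model(n);v=m["K"]@(m["R"]@np.array(X)+m["t"]);return v[:2]/v[2]
E
python3 - <<'E'
from h import *
s=1/1.5625
C={}
for n,c in(("scene",(535,352)),("side",(304,392))):
    i=cv2.imread(f"pics/{n}0.png");h=cv2.cvtColor(i,cv2.COLOR_BGR2HSV)
    m=cv2.inRange(h,(12,150,120),(30,255,255));x,y=int(c[0]*s),int(c[1]*s)
    w=np.zeros_like(m);w[y-12:y+13,x-14:x+15]=m[y-12:y+13,x-14:x+15]
    ys,xs=np.nonzero(w);print(n,len(xs),xs.min(),xs.max(),ys.min(),ys.max(),xs.mean(),ys.mean());C[n]=(xs.mean(),ys.mean())
print("button",tri(C["scene"],C["side"]),onz("scene",C["scene"],.152),onz("side",C["side"],.152))
for n,p,z in(("scene",(265,278),.073),("scene",(330,252),.073),("scene",(580,362),.100),("scene",(523,413),.100),("side",(258,395),.1),("side",(323,458),.1),("side",(487,237),.073)):
    print(n,p,onz(n,np.array(p)*s,z))
for n,(x0,y0,x1,y1) in(("scene",(160,150,380,285)),("side",(150,140,350,305))):
    i=cv2.imread(f"pics/{n}0.png")[y0:y1,x0:x1];cv2.imwrite(f"pics/{n}c.png",cv2.resize(i,None,fx=3.6,fy=3.6,interpolation=cv2.INTER_CUBIC))
E
```

```text
scene 53 338 347 222 230 342.7358490566038 225.56603773584905
side 59 190 198 247 254 193.79661016949152 250.5593220338983
button [0.50467391 0.3388248  0.14930289] [0.50804637 0.3404711  0.152     ] [0.50278187 0.34007057 0.152     ]
scene (265, 278) [ 0.62388901 -0.36785236  0.073     ]
scene (330, 252) [ 0.41293872 -0.36287593  0.073     ]
scene (580, 362) [0.40545373 0.38635211 0.1       ]
scene (523, 413) [0.61553554 0.39278184 0.1       ]
side (258, 395) [0.59830655 0.39092517 0.1       ]
side (323, 458) [0.38470905 0.39381857 0.1       ]
side (487, 237) [ 0.6071343  -0.37960306  0.073     ]
```

View pics/scenec.png

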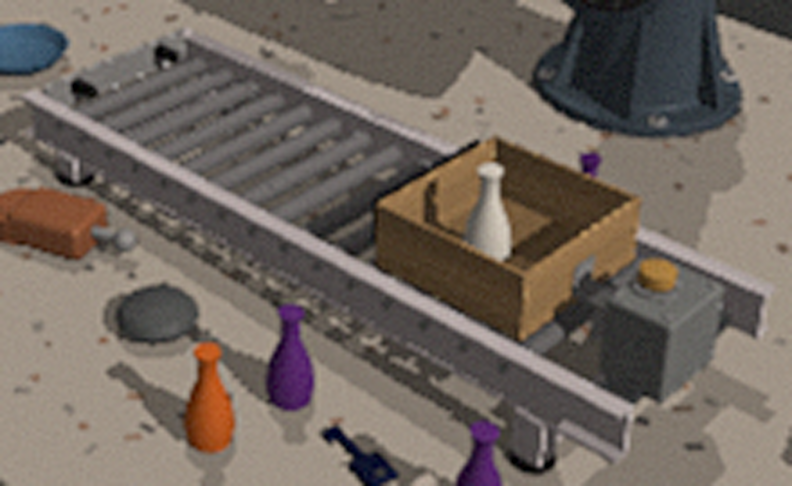

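View pics/sidec.png

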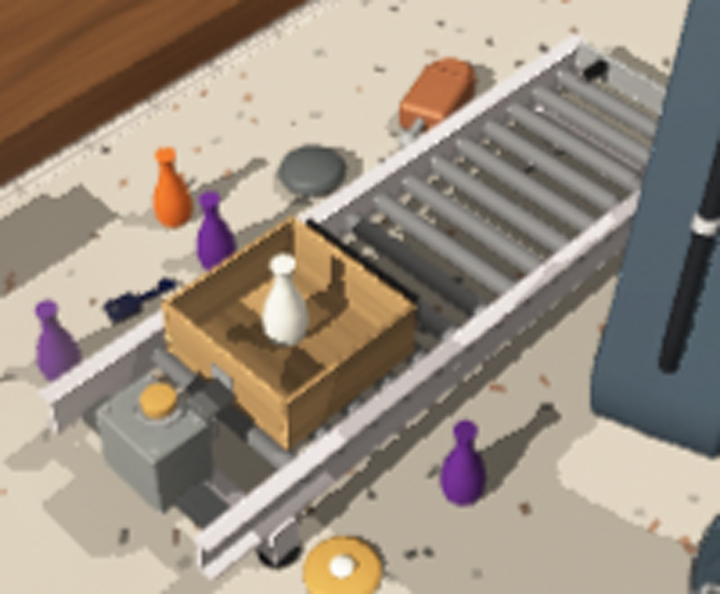

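The crops show, in crop pixels: the scene channel ends at (25,92), (185,33), (630,410) and (770,292), and the side channel ends at (45,400), (200,540) and (578,38). The side view also has the bumper's upper corners at (310,222) and (417,300).

```bash
python3 - <<'E'
from h import *
o={"scene":(160,150),"side":(150,140)}
def q(n,p,z): 
    return onz(n,(np.array(p)+.5)/3.6-.5+np.array(o[n]),z).round(4)
for n,p,z,l in(("scene",(25,92),.0734,"tail +x"),("scene",(185,33),.0734,"tail -x"),("scene",(630,410),.1006,"head +x"),("scene",(770,292),.1006,"head -x"),
 ("side",(45,400),.1006,"head +x"),("side",(200,540),.1006,"head -x"),("side",(578,38),.0734,"tail +x"),
 ("side",(308,222),.1413,"bump +x"),("side",(417,300),.1413,"bump -x"),("scene",(377,205),.146,"tray front +x"),("scene",(495,138),.146,"tray front -x"),("side",(158,392),.153,"button"),("scene",(658,268),.153,"button")): print(l,n,q(n,p,z))
E
```

```text
tail +x scene [ 0.6197 -0.3933  0.0734]
tail -x scene [ 0.3987 -0.3802  0.0734]
head +x scene [0.6135 0.3911 0.1006]
head -x scene [0.3966 0.3894 0.1006]
head +x side [0.6118 0.393  0.1006]
head -x side [0.397  0.3894 0.1006]
tail +x side [ 0.6178 -0.3826  0.0734]
bump +x side [0.575  0.0947 0.1413]
bump -x side [0.4277 0.0931 0.1413]
tray front +x scene [0.5925 0.1021 0.146 ]
tray front -x scene [0.4254 0.1023 0.146 ]
button side [0.5089 0.336  0.153 ]
button scene [0.5036 0.3363 0.153 ]
```

{"method": "play_rows", "body": {"targets": [{"linear": [10,30,30],"delta_rot": [0,0,10]},{"linear": [25,80,50],"delta_rot": [0,0,20]},{"linear": [45,135,60],"delta_rot": [0,0,30]},{"linear": [65,190,60],"delta_rot": [0,0,40]},{"linear": [85,245,60],"delta_rot": [0,0,50]}], "gripper": 0}}

```text
time: 0.72
tool_pos: [0.3018, -0.2587, 0.2786]
ee_rot: [2.517, 1.879, 0.0]
force: [2.2, -0.6, 0.7]
gripper_width: 0.0474
grip_force: 0.0
```

{"method": "play_rows", "body": {"targets": [{"linear": [20,55,0],"delta_rot": [0,0,8]},{"linear": [40,110,0],"delta_rot": [0,0,17]},{"linear": [60,165,0],"delta_rot": [0,0,17]},{"linear": [80,220,0],"delta_rot": [0,0,17]},{"linear": [100,275,0],"delta_rot": [0,0,17]}]}}

```text
time: 1.35
tool_pos: [0.4018, 0.0165, 0.2787]
ee_rot: [2.217, 2.225, 0.0]
force: [0.0, 0.0, 0.3]
gripper_width: 0.001
grip_force: 0.0
```

{"method": "play_rows", "body": {"targets": [{"linear": [20,55,0],"delta_rot": [0,0,0]},{"linear": [40,110,0],"delta_rot": [0,0,0]},{"linear": [60,165,0],"delta_rot": [0,0,0]},{"linear": [80,220,0],"delta_rot": [0,0,0]},{"linear": [94,260,0],"delta_rot": [0,0,0]}]}}

```text
time: 1.98
tool_pos: [0.4958, 0.2767, 0.2781]
ee_rot: [-2.216, -2.226, 0.001]
force: [0.3, -1.0, -0.4]
gripper_width: 0.0003
grip_force: 0.0
```

{"method": "play_rows", "body": {"targets": [{"linear": [10,62,-30],"delta_rot": [0,0,0]},{"linear": [10,63,-60],"delta_rot": [0,0,0]},{"linear": [10,63,-80],"delta_rot": [0,0,0]},{"linear": [10,63,-90],"delta_rot": [0,0,0]},{"linear": [10,63,-90],"delta_rot": [0,0,0]}]}}

```text
time: 2.6
tool_pos: [0.5056, 0.3373, 0.1885]
ee_rot: [-2.218, -2.225, 0.001]
force: [-0.0, -0.0, 0.2]
gripper_width: 0.0003
grip_force: 0.0
```

```bash
python3 - <<'E'
from h import *
from station import sensors
ims=[]
for n,(x0,y0,x1,y1) in(("scene",(290,150,390,270)),("side",(140,180,240,300))):
    i=imaging.read_camera(n)[y0:y1,x0:x1,::-1];ims.append(cv2.resize(i,None,fx=3.9,fy=3.9,interpolation=cv2.INTER_CUBIC))
cv2.imwrite("pics/press.png",np.hstack(ims))
s=sensors.get_state();print(s["time"],s["tool_pos"],s["force"],s["joints"])
E
```

```text
2.7 [0.50602101 0.33750864 0.18955209] [ 0.4832412  -0.37758434  0.52328191] [5.11685656e-01 4.84686436e-01 1.52469733e+00 3.43900032e-05
 1.13097449e+00 5.08584847e-01]
```

View pics/press.png

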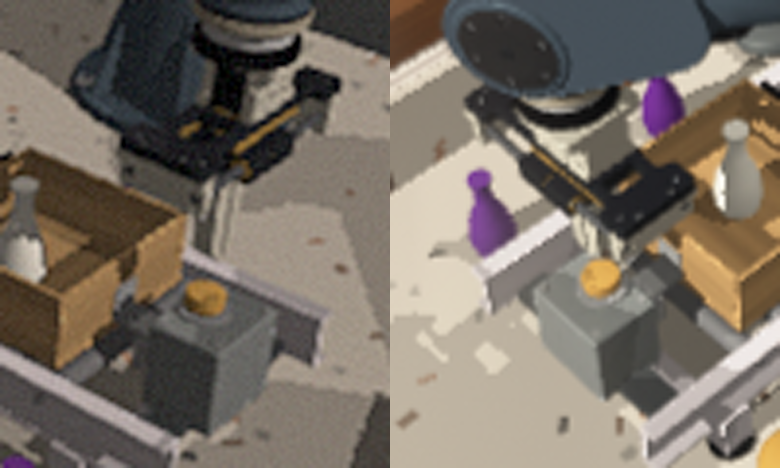

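The press crops show the fingertips right over the button, which is at (207,297) in the scene half and (602,275) in the side half. Next I'll prepare the tray tracker and rest lightly on the button.

```bash
cat > track.py <<'E'
from h import *
import sys
from station import sensors
def meas(i):
    h=cv2.cvtColor(i,cv2.COLOR_RGB2HSV);m=cv2.inRange(h,(10,80,50),(24,255,255))
    poly=np.array([px("scene",p) for p in((.63,-.36,.07),(.63,.29,.07),(.40,.29,.17),(.40,-.36,.17))]).astype(int)
    r=np.zeros_like(m);cv2.fillPoly(r,[poly],255);m=cv2.morphologyEx(m&r,cv2.MORPH_CLOSE,np.ones((3,3)))
    k,l,st,_=cv2.connectedComponentsWithStats(m);b=1+st[1:,4].argmax();ys,xs=np.nonzero(l==b)
    out=[]
    for f in(xs.max(),xs.min()):
        p=(f,ys[xs==f].mean());y=0
        for _ in range(4): y=onz("scene",p,.075+.068+y*np.tan(np.radians(2)))[1]
        out.append(y)
    return np.array([out[0]-.273+.0935+0,out[1]-.0983+.0935]),st[b]
if __name__=="__main__":
    if len(sys.argv)>1: print(meas(cv2.imread(sys.argv[1])[:,:,::-1]))
    else:
        t=sensors.get_state()["time"];i=imaging.read_camera("scene");f,s=meas(i);cv2.imwrite(f"pics/t{t:.2f}.png",i[:,:,::-1])
        q=sensors.get_state();print("t",t,"front",f.round(4),s,"| now",q["time"],q["tool_pos"].round(4),q["force"].round(2))
E
python3 track.py pics/scene0.png
```

```text
(array([0.0956368, 0.1257634]), array([ 264,  188,   74,   57, 2385], dtype=int32))
```

{"method": "play_rows", "body": {"targets": [{"linear": [0,0,-20],"delta_rot": [0,0,0]},{"linear": [0,0,-32],"delta_rot": [0,0,0]},{"linear": [0,0,-35],"delta_rot": [0,0,0]},{"linear": [0,0,-37],"delta_rot": [0,0,0]},{"linear": [0,0,-37],"delta_rot": [0,0,0]}]}}

```text
time: 3.32
tool_pos: [0.5058, 0.3375, 0.1521]
ee_rot: [2.218, 2.225, 0.001]
force: [-1.8, -1.8, 2.0]
gripper_width: 0.0007
grip_force: 0.9
```

{"method": "play_rows", "body": {"targets": [{"linear": [0,0,-9],"delta_rot": [0,0,0]},{"linear": [0,0,-10],"delta_rot": [0,0,0]},{"linear": [0,0,-10],"delta_rot": [0,0,0]},{"linear": [0,0,-10],"delta_rot": [0,0,0]}]}}

```text
time: 3.82
tool_pos: [0.5062, 0.338, 0.143]
ee_rot: [2.217, 2.225, 0.004]
force: [-4.7, -1.0, 15.9]
gripper_width: 0.0002
grip_force: 7.6
```

```bash
python3 track.py
```

```text
t 3.825 front [0.1147 0.1095] [ 260  186   72   56 2188] | now 3.875 [0.5062 0.3381 0.143 ] [-3.49 -0.81 14.86]
```

{"method": "play_rows", "body": {"targets": [{"linear": [0,0,0],"delta_rot": [0,0,0]},{"linear": [0,-20,55],"delta_rot": [0,0,0]},{"linear": [0,-75,80],"delta_rot": [0,0,0]},{"linear": [0,-137,80],"delta_rot": [0,0,0]},{"linear": [0,-199,80],"delta_rot": [0,0,0]}]}}

```text
time: 4.5
tool_pos: [0.5055, 0.1368, 0.2215]
ee_rot: [2.217, 2.225, 0.001]
force: [0.3, -0.1, 0.8]
gripper_width: 0.0006
grip_force: 0.0
```

```bash
python3 track.py
```

```text
t 4.5 front [0.0015 0.0081] [ 242  179   71   53 2187] | now 4.55 [0.5053 0.1312 0.2213] [ 3.79 -3.36  0.81]
```

{"method": "play_rows", "body": {"targets": [{"linear": [0,-62,0],"delta_rot": [0,0,0]},{"linear": [0,-124,0],"delta_rot": [0,0,0]},{"linear": [1,-186,0],"delta_rot": [0,0,0]},{"linear": [2,-248,0],"delta_rot": [0,0,0]},{"linear": [2,-308,-10],"delta_rot": [0,0,0]}]}}

```text
time: 5.18
tool_pos: [0.5078, -0.1718, 0.2117]
ee_rot: [2.217, 2.224, 0.001]
force: [0.5, 0.5, 0.2]
gripper_width: 0.0003
grip_force: 0.0
```

```bash
python3 track.py
```

```text
t 5.175 front [-0.0843 -0.1027] [ 221  170   68   49 1952] | now 5.225 [ 0.507  -0.1772  0.21  ] [-2.87 -4.07 -2.1 ]
```

```bash
ls pics; python3 - <<'E'
import cv2
i=cv2.imread("pics/t5.17.png") 
if i is None: i=cv2.imread("pics/t5.18.png")
cv2.imwrite("pics/c5.png",cv2.resize(i[140:260,180:340],None,fx=5,fy=5,interpolation=cv2.INTER_CUBIC))
E
```

```text
press.png
scene0.png
scenebig.png
scenec.png
side0.png
sidebig.png
sidec.png
t3.83.png
t4.50.png
t5.17.png
```

View pics/c5.png

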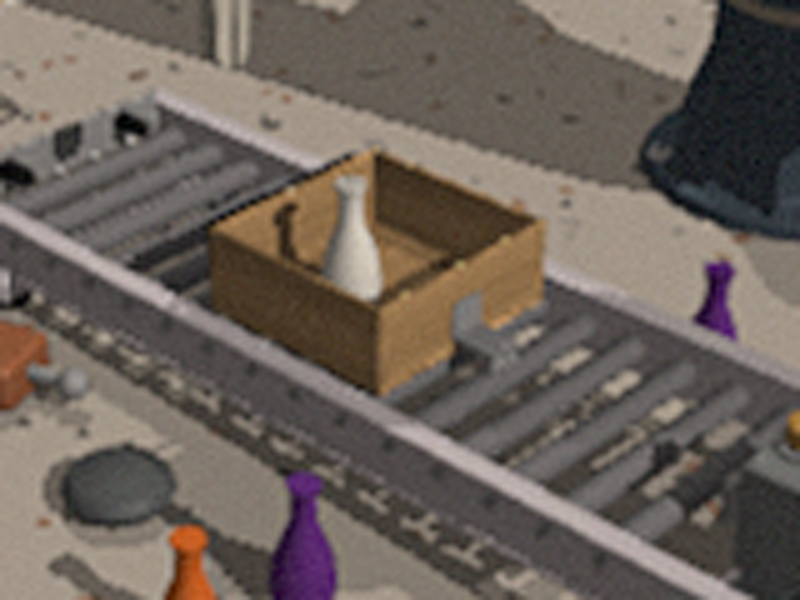

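The crop shows the tray's upper corners at (210,228), (375,150), (543,220) and (378,303), with the vase upright.

```bash
python3 - <<'E'
from h import *
def Y(p,f,o,sl):
    p=(np.array(p)+.5)/f-.5+o; y=0
    for _ in range(4): y=onz("scene",p,.143+y*np.tan(np.radians(2)))[1]
    return y
a=np.array([Y(p,3.6,(160,150),0) for p in((377,205),(495,138),(638,200),(520,272))])
b=np.array([Y(p,5,(180,140),0) for p in((210,228),(375,150),(543,220),(378,303))])
print(a,b,b-a,.0935+(b-a).mean())
E
```

```text
[0.10265571 0.10289956 0.26530743 0.25846372] [-0.10066293 -0.10000522  0.06063019  0.05429002] [-0.20331864 -0.20290478 -0.20467724 -0.2041737 ] -0.11026858945197529
```

{"method": "play_rows", "body": {"targets": [{"linear": [0,-26,-55],"delta_rot": [0,0,0]},{"linear": [0,-43,-100],"delta_rot": [0,0,0]},{"linear": [0,-53,-104],"delta_rot": [0,0,0]}]}}

```text
time: 5.6
tool_pos: [0.5061, -0.2224, 0.1049]
ee_rot: [-2.215, -2.221, 0.002]
force: [0.7, 0.2, 0.9]
gripper_width: 0.0005
grip_force: 0.0
```

```bash
python3 track.py; python3 - <<'E'
import cv2,glob
f=sorted(glob.glob("pics/t5.*.png"))[-1];print(f);i=cv2.imread(f)
cv2.imwrite("pics/c6.png",cv2.resize(i[130:250,160:320],None,fx=5,fy=5,interpolation=cv2.INTER_CUBIC))
E
```

```text
t 5.6 front [-0.1485 -0.1749] [ 208  165   66   47 1830] | now 5.65 [ 0.5072 -0.2235  0.1066] [-0.41 -1.19 -0.02]
pics/t5.60.png
```

View pics/c6.png

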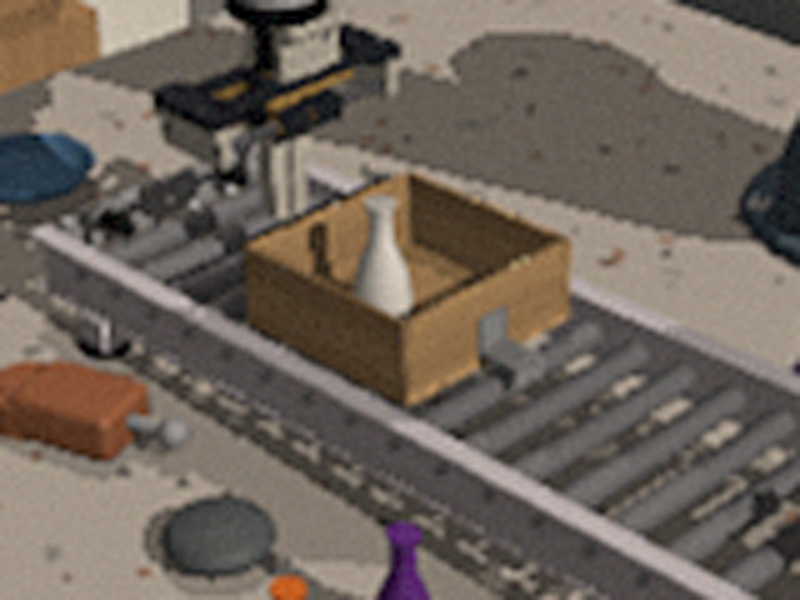

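The crop shows the tray's corners at (245,243), (408,174), (570,238) and (405,320). The hand stands in front of it.

```bash
python3 - <<'E'
from h import *
def Y(p,f,o):
    p=(np.array(p)+.5)/f-.5+o; y=0
    for _ in range(4): y=onz("scene",p,.143+y*np.tan(np.radians(2)))[1]
    return y
a=np.array([.10266,.1029,.2653,.2585])
b=np.array([Y(p,5,(160,130)) for p in((245,243),(408,174),(570,238),(405,320))])
print(b-a,.0935+(b-a).mean())
E
```

```text
[-0.27586081 -0.27070315 -0.27355743 -0.26950011] -0.17890537360735467
```

{"method": "play_rows", "body": {"targets": [{"linear": [0,-10,0],"delta_rot": [0,0,0]},{"linear": [0,-22,0],"delta_rot": [0,0,0]},{"linear": [0,-35,-1],"delta_rot": [0,0,0]},{"linear": [0,-48,-1],"delta_rot": [0,0,0]},{"linear": [0,-60,-2],"delta_rot": [0,0,0]}]}}

```text
time: 6.28
tool_pos: [0.5076, -0.2835, 0.1057]
ee_rot: [2.218, 2.225, 0.0]
force: [-0.1, 0.9, -0.4]
gripper_width: 0.0006
grip_force: 0.0
```

{"method": "play_rows", "body": {"targets": [{"linear": [0,-10,0],"delta_rot": [0,0,0]},{"linear": [0,-18,0],"delta_rot": [0,0,0]},{"linear": [0,-24,-1],"delta_rot": [0,0,0]},{"linear": [0,-28,-1],"delta_rot": [0,0,0]},{"linear": [0,-30,-1],"delta_rot": [0,0,0]}]}}

```text
time: 6.9
tool_pos: [0.5076, -0.3126, 0.1046]
ee_rot: [-2.218, -2.225, -0.0]
force: [-0.8, -0.7, 0.5]
gripper_width: 0.0007
grip_force: 0.1
```

{"method": "play_rows", "body": {"targets": [{"linear": [0,0,0],"delta_rot": [0,0,0]},{"linear": [0,0,0],"delta_rot": [0,0,0]},{"linear": [0,0,0],"delta_rot": [0,0,0]},{"linear": [0,0,0],"delta_rot": [0,0,0]},{"linear": [0,0,0],"delta_rot": [0,0,0]}]}}

```text
time: 7.52
tool_pos: [0.5076, -0.3125, 0.1047]
ee_rot: [-2.218, -2.225, -0.0]
force: [-0.1, 0.1, 0.7]
gripper_width: 0.0004
grip_force: 0.1
```

```bash
python3 track.py; python3 - <<'E'
import cv2,glob
f=max(glob.glob("pics/t*.png"),key=lambda s:float(s[6:-4]));print(f);i=cv2.imread(f)
cv2.imwrite("pics/c7.png",cv2.resize(i[120:240,140:300],None,fx=5,fy=5,interpolation=cv2.INTER_CUBIC))
E
```

```text
t 7.525 front [-0.2401 -0.274 ] [ 188  155   63   44 1649] | now 7.575 [ 0.5076 -0.3125  0.1046] [ 1.16 -0.68 -0.09]
pics/t7.53.png
```

View pics/c7.png

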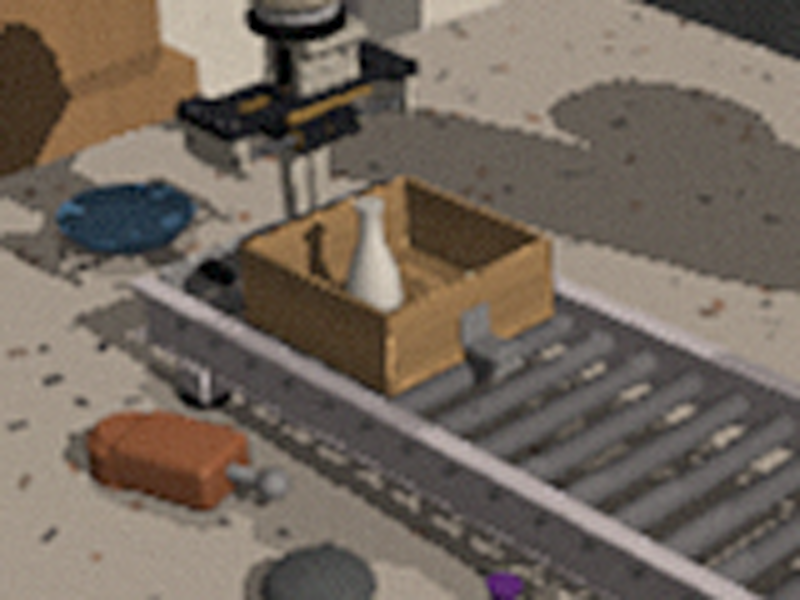

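The crop shows the tray standing against the fingers, with corners at (243,240) and (405,178), and the vase upright. Now I'll ease it down at about 0.04 m/s.

{"method": "play_rows", "body": {"targets": [{"linear": [0,-3,0],"delta_rot": [0,0,0]},{"linear": [0,-8,0],"delta_rot": [0,0,0]},{"linear": [0,-13,0],"delta_rot": [0,0,0]},{"linear": [0,-18,0],"delta_rot": [0,0,0]},{"linear": [0,-23,0],"delta_rot": [0,0,0]}]}}

```text
time: 8.2
tool_pos: [0.5076, -0.3359, 0.1046]
ee_rot: [2.218, 2.225, -0.0]
force: [-0.1, -0.2, -0.3]
gripper_width: 0.0005
grip_force: 0.2
```

{"method": "play_rows", "body": {"targets": [{"linear": [0,-5,0],"delta_rot": [0,0,0]},{"linear": [0,-10,0],"delta_rot": [0,0,0]},{"linear": [0,-14,0],"delta_rot": [0,0,0]},{"linear": [0,-18,0],"delta_rot": [0,0,0]},{"linear": [0,-22,0],"delta_rot": [0,0,0]}]}}

```text
time: 8.82
tool_pos: [0.5076, -0.3578, 0.1046]
ee_rot: [-2.218, -2.225, 0.0]
force: [0.3, -0.2, -0.0]
gripper_width: 0.0008
grip_force: 0.1
```

{"method": "play_rows", "body": {"targets": [{"linear": [0,-4,0],"delta_rot": [0,0,0]},{"linear": [0,-8,0],"delta_rot": [0,0,0]},{"linear": [0,-12,0],"delta_rot": [0,0,0]},{"linear": [0,-16,0],"delta_rot": [0,0,0]},{"linear": [0,-20,0],"delta_rot": [0,0,0]}]}}

```text
time: 9.45
tool_pos: [0.5076, -0.3778, 0.1047]
ee_rot: [-2.218, -2.225, -0.0]
force: [-0.2, -0.7, -0.1]
gripper_width: 0.0005
grip_force: 0.0
```

{"method": "play_rows", "body": {"targets": [{"linear": [0,-5,0],"delta_rot": [0,0,0]},{"linear": [0,-12,0],"delta_rot": [0,0,0]},{"linear": [0,-20,20],"delta_rot": [0,0,0]},{"linear": [0,-28,60],"delta_rot": [0,0,0]},{"linear": [0,-30,100],"delta_rot": [0,0,0]}]}}

```text
time: 10.07
tool_pos: [0.5074, -0.4082, 0.2057]
ee_rot: [-2.218, -2.224, 0.0]
force: [0.5, -0.7, 0.1]
gripper_width: 0.0004
grip_force: 0.0
```

{"method": "play_rows", "body": {"targets": [{"linear": [0,0,30],"delta_rot": [0,0,0]},{"linear": [0,0,40],"delta_rot": [0,0,0]},{"linear": [0,0,40],"delta_rot": [0,0,0]},{"linear": [0,0,40],"delta_rot": [0,0,0]}]}}

```text
time: 10.58
tool_pos: [0.5072, -0.4072, 0.243]
ee_rot: [-2.216, -2.224, 0.0]
force: [-0.3, 0.1, -0.7]
gripper_width: 0.0002
grip_force: 0.0
```

```bash
python3 track.py; python3 - <<'E'
import cv2,glob
f=max(glob.glob("pics/t*.png"),key=lambda s:float(s[6:-4]));print(f);i=cv2.imread(f)
cv2.imwrite("pics/c8.png",cv2.resize(i[120:240,140:300],None,fx=5,fy=5,interpolation=cv2.INTER_CUBIC))
E
```

```text
t 10.575 front [-0.2744 -0.2924] [ 180  151   62   43 1554] | now 10.625 [ 0.5073 -0.4072  0.2431] [-0.27 -0.47 -0.12]
pics/t10.57.png
```

View pics/c8.png

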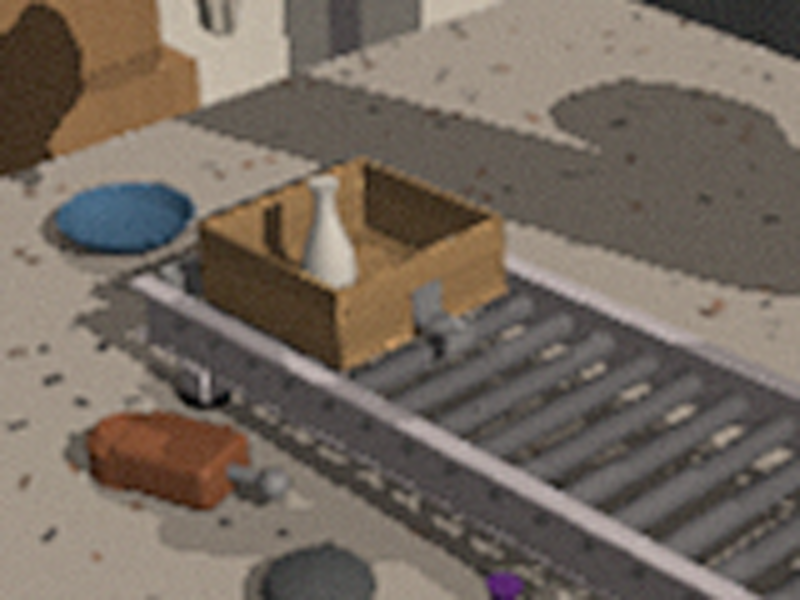

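The tray's corners are now at (200,222), (365,158), (503,215) and (343,292). The vase is upright and the hand is clear. I'll check the tray's position before handing in.

```bash
python3 - <<'E'
from h import *
from station import arm
def Y(p,f,o):
    p=(np.array(p)+.5)/f-.5+o; y=0
    for _ in range(4): y=onz("scene",p,.143+y*np.tan(np.radians(2)))[1]
    return y
a=np.array([.10266,.1029,.2653,.2585])
b=np.array([Y(p,5,(140,120)) for p in((200,222),(365,158),(503,215),(343,292))])
d=(b-a).mean();print(b-a,d)
if d<-.436: print(arm.close_job())
E
```

```text
[-0.44554807 -0.44308343 -0.44713228 -0.43391617] -0.4424199873597081
the job is handed in; nothing more can be done
None
```

The job is handed in, though I never saw the verdict: the tray rolled free, was stopped by hand before the end stop, and was eased down to the stop (442 mm of its 450 mm travel by camera), with the vase upright and the hand clear.

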